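# Shim the rocking ultrasonic cleaner level

## Task

The small ultrasonic cleaner rocks because one foot is too short. Push the orange wedge along the counter under that short foot until the cleaner stands level and the rocking stops, then press down on the green pad at the opposite corner of its top to check that it stays put. Only push and press: do not lift the wedge or the cleaner, do not shove the cleaner out of its place, and leave the other things alone.

Things in the scene. Friction and masses are not known exactly. Their poses are not given: they have to be found in the camera images.
- cleaner: White ultrasonic cleaner, 2.6 kg, loose, 210 mm along x, 180 mm along y. Box underside 26 mm, top 114 mm, black lid grip 130 mm above the origin. Origin: centre between the soles of the three good feet, level with the counter; z up. Ball feet of 14 mm radius at x +-80, y +-70 mm. At the start it leans 0.065 rad onto its short foot; the foot opposite is in the air. Level: z axis vertical.
- short_foot (a point): Sole of the short foot (7 mm short), at x = +80, y = -70, z = 7 mm in the cleaner's frame: 25 mm in from its +x wall, 20 mm in from its -y wall. The wedge lies on the -y side and is pushed in along the cleaner's +y. The foot presses lightly (3 to 8 N), but if the wedge goes too far the cleaner leans the other way or slides along.
- wedge: Orange wedge, 160 g, loose, 160 mm long, 56 mm wide, flat underside. Origin: centre of its underside; x points to the thin tip (x = +80 mm). Top rises evenly from 1.5 mm at the tip to 17.5 mm at the thick end. It starts pointing roughly (0.12 rad) along the cleaner's +y, its tip 20 to 86 mm short of the foot's near edge, up to 12 mm to the side of the middle line.
- wedge_tip (a point): Middle of the wedge's thin tip edge, on the counter. The cleaner is level when the tip is about 50 to 56 mm past the middle of the short foot.
- push_face (a point): Middle of the back face of the wedge's upright push plate (76 mm wide, 40 mm high, 10 mm thick, at the thick end), 20 mm above the counter. Push here towards the tip; it takes roughly 5 to 15 N, most as the tip gets under the foot.
- press_pad: Green disc, 32 mm across and 4 mm thick, fixed on the cleaner's top at the corner opposite the short foot (x = -75, y = +65 mm in the cleaner's frame). Origin: centre of its underside; its top is 118 mm above the counter when the cleaner is level. It does not move in; a press of 4 to 10 N is enough.
- cassette: Closed steel instrument cassette, 110 x 170 x 30 mm, a bystander. Origin: centre of its underside.
- jar: Small amber jar with blue cap, 52 mm across, 55 mm high, a bystander. Origin: centre of its underside.
- tip_box: Blue plastic box, 75 x 75 x 45 mm, a bystander. Origin: centre of its underside.
Things that resemble listed ones, but are neither listed nor needed, are in the scene too. Of the things like the wedge, leave any that is pink; of the rest the smaller one is meant.

How it is judged (in metres and radians):
On the way, in this order (a step that is already met when the one before it is completed fails the run):
1. the wedge carries the short foot and the cleaner stands level (angle between cleaner's own z axis and vertical below 0.014 rad and contact force between wedge and cleaner above 1 N), for 0.2 s.
2. the green pad is pressed with more than 2.5 N and the cleaner does not rock (contact force between the fingers and press_pad above 2.5 N and angle between cleaner's own z axis and vertical below 0.016 rad), for 0.1 s.
At the end, for the whole second after the job is handed in: The cleaner stands within 0.014 rad (0.8 degrees) of level, its short foot carried by the wedge (more than 1 N, the foot over the wedge's width and at least 20 mm up from the tip), the wedge flat on the counter, the cleaner within 25 mm of where it stood, all at rest (all of step 1 and y of short_foot in the frame of wedge between -0.028 and 0.028 m and x of short_foot in the frame of wedge below 0.06 m and height (world z) of wedge below 0.004 m and distance of cleaner from where it was at the start of the episode below 0.025 m and linear speed of each of cleaner, wedge below 0.01 m/s); the robot touches nothing.
It fails at once if the wedge is lifted or tipped (height (world z) of wedge above 0.012 m or angle between wedge's own z axis and vertical above 0.15 rad).
It fails at once if the cleaner is lifted or tipped (height (world z) of cleaner above 0.012 m or angle between cleaner's own z axis and vertical above 0.13 rad).
It fails at once if the cleaner is shoved out of its place (more than 35 mm) (distance of cleaner from where it was at the start of the episode above 0.035 m).
It fails at once if another thing is disturbed (moved more than 20 mm) (distance of any of cassette, jar, tip_box from where it was at the start of the episode above 0.02 m).
It also fails if it takes over 58 s, if anything falls off the work surface, if the arm or the gripper's body presses on something with over 40 N, if the wrist force passes 120 N, or if a joint passes its speed limit or range.

## Robot

A 7-joint arm with a two-finger parallel gripper is mounted at the origin on the work surface. World frame = base frame: x ahead of the robot, y to its left, z up, the work surface at z = 0. Lengths are in m, angles in degrees, forces in N, time in s.
With the tool pointing down it reaches from about 0.425 to 0.875 m from the base axis. Payload 8.4 kg.
Tool frame: the origin (TCP) lies midway between the tips of the shut fingers; the grasp point (between the pads) lies ctrl.tcp_to_grasp behind it (ctrl.tcp_to_grasp is the distance from the TCP to the grasp point, in m); x points along the fingers, y is the direction in which the jaws open and shut, and the axes are right-handed (so a half turn about x gives the same grasp; the last joint's range is limited). The gripper opens to 87 mm and grips with 3 to 60 N. Pads are 19 mm wide; open, the fingers measure 117 mm over their backs; the gripper's body (75 mm by 190 mm) begins 51 mm behind the grasp point.
Start: joints at [58.831, 19.091, 2.286, 83.961, -0.768, 76.965, -3.352], TCP at [0.28, -0.587, 0.223] pointing down, gripper open.
Joint ranges: [-147.57, 147.57], [-21.85, 119.76], [-74.77, 79.35], [14.55, 137.4], [-85.83, 265.84], [4.83, 119.75], [-152.11, 152.11]. Speed limits (degrees/s): [127.2, 127.2, 159.86, 159.86, 180, 180, 180].

## Interface

Orientations are given as a 3x3 rotation matrix whose columns are the frame's x, y, z axes.
In Python, from plant import ctrl gives the robot as it stands. Calls block until the motion is done:
- ctrl.reach(position, orientation): joint-space move of the TCP to a pose.
- ctrl.movel(position, speed=0.15, rotation=None, force_limit=None): straight line of the TCP; rotation=None keeps the orientation; speed is the mean speed in m/s. With force_limit (N) it stops when the force on the tool has changed by that much, and returns True; else False.
- ctrl.goto_joints(angles): joint-space move.
- ctrl.set_gripper(opening, f_grip=None): opening from 0.0 (shut) to 1.0 (fully open); f_grip is the grip in N (None keeps the last); returns when the fingers have stopped.
- ctrl.hold(seconds).
- ctrl.inverse_kinematics(position, orientation): joint angles nearest the present ones, or None.
- ctrl.state(): the state.
- ctrl.capture(name): name is "side" or "top"; returns a dict with "frame" (384x512x3 uint8, red, green, blue), "fx", "fy", "cx", "cy" (pixels), "R" (3x3) and "t" (3): a world point X has camera coordinates R X + t. Camera axes: x right, y down, z forward; pixel columns grow to the right and rows downward; lengths in m; the calibration is good to about 2 mm. A picture is of the moment at which its call begins. There is no depth.
A pose or a line that the arm cannot do raises ctrl.Unreachable and nothing moves.
- ctrl.hand_in(): hands the job in, once; it reports no verdict.
Trained networks look in the newest picture that a camera, given by its name, has taken for a name from the list of things; names that differ only in an ending like _2 or _b are one class to them, and where a whole thing is asked for, a point or a joint stands for the part that bears it (a point fixed in the world has none). Each returns a list of dicts, best first, with "p" (0 to 1); they miss things now and then, are a little off and sometimes report something else, mostly with a low value. They report only what shows in the picture. A call takes as long as a camera call. They do not tell look-alikes from the thing itself.
- ctrl.silhouettes(thing, camera): "mask" (384x512 bool, what is visible of it) and "bbox" ([left, top, right, bottom] in pixels, round what is visible of it).
The state is a dict: "clock": time; "qpos": joint angles; "joint_vel": joint speeds; "effort": joint torques, N m; "position": TCP position; "tool_rot": TCP orientation; "contact_force": force on the tool from outside, world axes, zero at the start; "torque": the same for the moment, N m; "finger_gap": opening from 0.0 (shut) to 1.0 (fully open).
Only numpy, scipy, OpenCV 4.12 (cv2) and the standard library are available. Lean on these libraries where they do the work, as an engineer would, in place of code of your own. Each camera call takes 0.05 s, during which the arm holds its last target. There are 200 camera calls.

## Working session

There is one attempt and no reset: what is moved stays moved. The work goes in short steps, each a Python script; the robot and the scene stay as the last script left them, time stands still between calls to the robot, and variables do not carry over. Pictures are saved under pics/ and viewed, about 8 in all and at most 12, crops included, and the job is handed in when it is done.

```bash
mkdir -p pics; ls; python3 - <<'E'
from plant import ctrl
import cv2,numpy as np,pickle
D={}
for c in("top","side"):
    d=ctrl.capture(c);D[c]=d
    cv2.imwrite(f"pics/{c}0.png",d["frame"][:,:,::-1])
    print(c,d["fx"],d["fy"],d["cx"],d["cy"],np.round(d["R"],4).tolist(),np.round(d["t"],4))
    for n in("cleaner","wedge","press_pad","cassette","jar","tip_box"):
        for s in ctrl.silhouettes(n,c): print(n,round(s["p"],2),s["bbox"],s["mask"].sum());D.setdefault((c,n),[]).append(s)
pickle.dump(D,open("d0.pkl","wb"))
print(ctrl.state()["clock"],ctrl.tcp_to_grasp)
E
```

```text
pics
top 446.6078659881298 446.6078659881298 254.35966974631862 194.0283968794116 [[-0.0117, -0.9996, 0.0258], [-0.9984, 0.0103, -0.0547], [0.0544, -0.0264, -0.9982]] [-0.0259  0.5718  1.08  ]
cleaner 0.72 [112.0, 153.5, 205.8, 261.0] 7903
wedge 0.89 [236.1, 182.6, 300.0, 213.1] 1557
wedge 0.86 [245.3, 230.7, 277.1, 304.7] 1563
wedge 0.78 [350.7, 100.4, 401.6, 197.3] 2774
cassette 0.9 [138.4, 86.2, 210.1, 138.5] 3338
jar 0.96 [319.5, 268.5, 341.1, 288.4] 430
tip_box 0.8 [267.9, 87.8, 304.5, 126.2] 1051
side 354.8641920125872 354.8641920125872 246.92264843459841 186.00349598812446 [[-0.9591, -0.2828, -0.0108], [-0.1447, 0.5228, -0.8401], [0.2432, -0.8042, -0.5423]] [0.5617 0.1571 0.8527]
cleaner 0.74 [182.0, 197.9, 298.9, 295.2] 8079
wedge 0.71 [221.0, 135.6, 280.2, 161.9] 844
wedge 0.71 [287.0, 200.0, 349.1, 223.7] 816
wedge 0.65 [248.2, 174.4, 282.1, 205.9] 624
press_pad 0.27 [247.8, 174.7, 278.4, 206.8] 603
cassette 0.93 [114.7, 206.1, 192.1, 263.7] 2496
cassette 0.35 [184.9, 162.6, 207.6, 190.5] 596
jar 0.71 [327.9, 167.0, 343.1, 189.4] 347
tip_box 0.73 [184.9, 160.5, 209.6, 190.7] 600
tip_box 0.39 [246.8, 173.6, 276.6, 209.4] 640
0.7 0.0187
```

```bash
python3 - <<'E'
import cv2,numpy as np
t=cv2.imread("pics/top0.png");s=cv2.imread("pics/side0.png")
a=cv2.resize(t[70:320,90:420],(792,600),interpolation=cv2.INTER_CUBIC);cv2.imwrite("pics/a.png",a)
b=cv2.resize(s[120:320,100:367],(800,600),interpolation=cv2.INTER_CUBIC);cv2.imwrite("pics/b.png",b)
E
```

```text
(no output)
```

View pics/a.png

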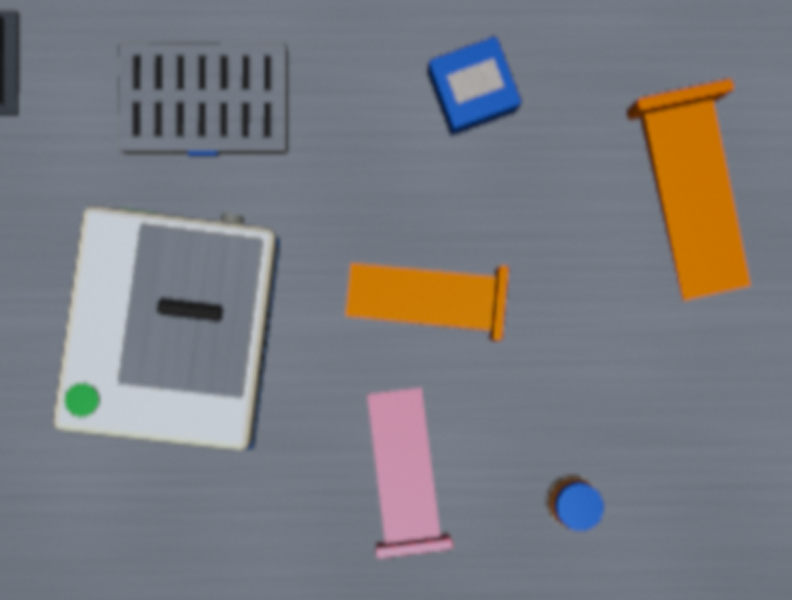

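View pics/b.png

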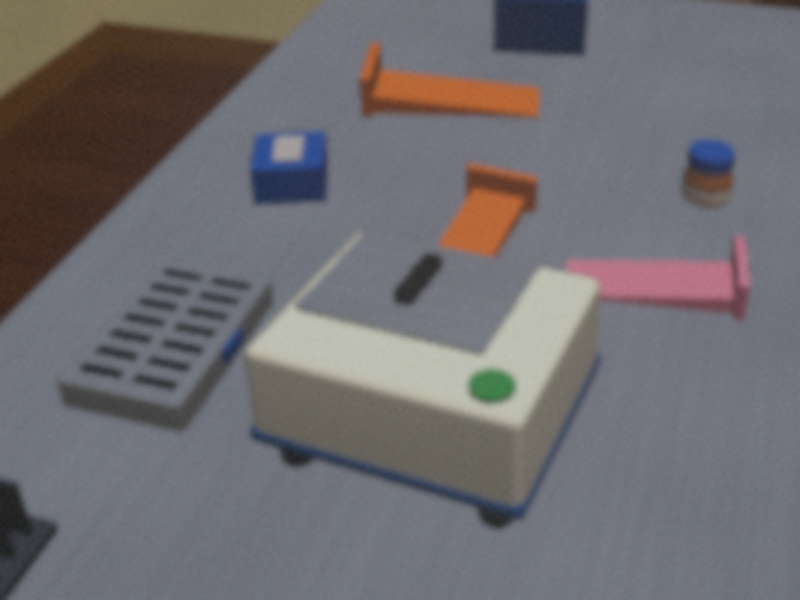

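Candidates for the wedge in the top image: small orange at (268,198), large orange at (376,149), pink at (261,268). By the description (not pink, the smaller one) it is (268,198), with its tip facing the cleaner. The cleaner is at (159,207) and the pad at (124,237). The two crops already confirm this, so next I fit the poses.

```bash
cat > h.py <<'E'
import numpy as np,cv2
from scipy.optimize import least_squares,minimize
def proj(d,P):
    c=np.asarray(P)@np.array(d["R"]).T+np.array(d["t"]);return np.c_[d["fx"]*c[:,0]/c[:,2]+d["cx"],d["fy"]*c[:,1]/c[:,2]+d["cy"]]
def Rz(a):return np.array([[np.cos(a),-np.sin(a),0],[np.sin(a),np.cos(a),0],[0,0,1]])
def pose(p,P):return np.asarray(P)@Rz(p[2]).T+[p[0],p[1],0]
def orange(d):
    h=cv2.cvtColor(d["frame"],cv2.COLOR_RGB2HSV);return cv2.inRange(h,(5,150,90),(20,255,255))
ramp=np.array([[80,28,0],[80,-28,0],[80,28,1.5],[80,-28,1.5],[-80,28,0],[-80,-28,0],[-80,28,17.5],[-80,-28,17.5]])/1e3
plate=np.array([[x,y,z] for x in(-80,-90) for y in(-38,38) for z in(0,40)])/1e3
def render(d,p,pl,k=4):
    m=np.zeros((384*k,512*k),np.uint8)
    for P in(ramp,plate+[pl,0,0]):
        h=cv2.convexHull(proj(d,pose(p,P)).astype(np.float32))
        cv2.fillConvexPoly(m,np.round((h+.5)*k).astype(int),255)
    return cv2.resize(m,(512,384),interpolation=cv2.INTER_AREA)/255.
def fitwedge(views,p0,pl=0):
    # views: list of (d, soft mask)
    f=lambda q:sum(np.abs(render(d,q*[1,1,.1],pl)-m).sum()/m.sum() for d,m in views)
    q0=np.array(p0)*[1,1,10]
    r=minimize(f,q0,method="Nelder-Mead",options=dict(initial_simplex=np.vstack([q0]+[q0+v for v in np.diag([.02,.02,1.])]),xatol=2e-4,fatol=1e-4))
    return r.x*[1,1,.1],r.fun
def tiltM(a): # lean about the foot diagonal towards (+80,-70)
    u=np.array([80,70,0])/np.hypot(80,70); return cv2.Rodrigues(u*a)[0]
E
cat > fit0.py <<'E'
from h import *
import pickle
D=pickle.load(open("d0.pkl","rb"));T,S=D["top"],D["side"]
top=np.array([[85,207],[275,232],[247,449],[55,430],[82,400]])/2.4+[90,70]-.3
sd=np.array([[248,355],[600,285],[525,425],[491,386]])/3+[100,120]-.3
M=np.array([[105,90,114],[105,-90,114],[-105,-90,114],[-105,90,114],[-75,65,118]])/1e3
for a in(.065,-.065):
  for w in ("t","s","ts"):
    f=lambda p:np.concatenate([(proj(T,pose(p,M@tiltM(a).T))-top).ravel() if "t" in w else [],(proj(S,pose(p,M[[0,2,3,4]]@tiltM(a).T))-sd).ravel() if "s" in w else []])
    r=least_squares(f,[.5,.2,0],loss="soft_l1");print(a,w,r.x,r.cost,np.round(f(r.x),1))
c=r.x
vs=[]
for n,d,b in(("t",T,(225,170,310,225)),("s",S,(240,170,290,210))):
    m=np.zeros((384,512));o=orange(d);x0,y0,x1,y1=b;m[y0:y1,x0:x1]=o[y0:y1,x0:x1]/255.;vs.append((d,m));print(m.sum())
for pl in(0,.01):
  for v in(vs[:1],vs[1:],vs):print(pl,*fitwedge(v,[.53,-.03,1.57],pl))
E
python3 fit0.py
```

```text
0.065 t [ 0.53676886  0.18896011 -0.12811054] 3.8592376507760418 [-0.5 -1.1  0.9 -1.4  0.7  1.5 -1.8  0.3  0.1  0.4]
0.065 s [ 0.53519306  0.19568139 -0.10872669] 5.985506920102689 [-4.1 -0.3  0.6 -3.  -0.1  0.6  0.7  0.2]
0.065 ts [ 0.5357019   0.19048125 -0.12592609] 14.236179004861594 [-1.3 -0.5  0.1 -1.   0.1  2.  -2.4  0.9 -0.5  1.  -3.3 -2.7  1.2 -3.8
 -0.8 -1.   0.4 -1.4]
-0.065 t [ 0.54350784  0.17750065 -0.13852809] 3.1911718495733847 [-0.4 -0.8  0.3 -1.2 -0.2  2.6 -0.2 -0.1  0.8  0.6]
-0.065 s [ 0.54672498  0.17082973 -0.09873731] 12.880950315499327 [-2.6 -4.1 -0.1 -6.7  0.1  2.1  1.3  0.4]
-0.065 ts [ 0.54377076  0.17725886 -0.12963344] 19.728992671494016 [-0.7 -0.6  0.  -1.7  0.3  2.2  0.2  0.2  1.1  0.8 -3.1 -3.2  1.5 -3.8
 -1.1  5.5  0.5  3.4]
1473.0
413.0
0 [ 0.57490252 -0.054461    1.46729073] 0.13392170174247567
0 [ 0.56937279 -0.13214934  1.52907725] 1.0995394768076723
0 [ 0.57433807 -0.06180129  1.45899523] 1.5055301492799589
0.01 [ 0.57393516 -0.06226477  1.45357703] 0.06976558444151593
0.01 [ 0.56861799 -0.13098768  1.54903315] 1.026197597683141
0.01 [ 0.57362587 -0.06174145  1.45819637] 1.3295207320849336
```

```bash
cat >> h.py <<'E'
def tool(phi,s=1):
    x=np.array([0,0,-1.]);y=s*np.array([-np.sin(phi),np.cos(phi),0]);return np.c_[x,y,np.cross(x,y)]
E
python3 - <<'E'
from h import *
from plant import ctrl
import pickle
D=pickle.load(open("d0.pkl","rb"));S=D["side"]
h=cv2.cvtColor(S["frame"],cv2.COLOR_RGB2HSV);o=cv2.inRange(h,(2,100,60),(20,255,255));m=np.zeros((384,512));m[170:210,240:290]=o[170:210,240:290]/255.
print(m.sum(),*fitwedge([(S,m)],[.574,-.062,1.4536],.01))
q0=np.array(ctrl.state()["qpos"]);print(ctrl.state()["tool_rot"])
W=np.array([.574,-.062]);
for p,phi in (((.5646-.117*.05,-.1414-.05),1.4536),((.59,0),1.404),((.47,.2635),1.4536),((.47,.2635),.66)):
  for s in(1,-1):
    for z in(.013,.15):
      q=ctrl.inverse_kinematics([*p,z],tool(phi,s));print(p,s,z,None if q is None else np.round(q))
E
```

```text
588.0 [ 0.56972143 -0.08031708  1.48994736] 0.5715752967853808
[[ 7.49647920e-06  4.30234616e-01 -9.02717107e-01]
 [-4.27437624e-05 -9.02717106e-01 -4.30234616e-01]
 [-9.99999999e-01  4.18107704e-05  1.16226462e-05]]
(0.55875, -0.19140000000000001) 1 0.013 [ -36.   45.   69.  107.  -47.   64. -134.]
(0.55875, -0.19140000000000001) 1 0.15 [ -38.   29.   70.  100.  -29.   71. -147.]
(0.55875, -0.19140000000000001) -1 0.013 [ 33.  25. -22. 104.  12.  53.  -1.]
(0.55875, -0.19140000000000001) -1 0.15 [ 33.  17. -22.  97.   7.  68.   3.]
(0.59, 0) 1 0.013 [ 43.  40. -63. 102.  40.  63. 137.]
(0.59, 0) 1 0.15 [ 44.  27. -63.  96.  25.  73. 147.]
(0.59, 0) -1 0.013 [ 20.  27. -30. 103.  16.  54. -26.]
(0.59, 0) -1 0.15 [ 22.  18. -32.  97.  10.  68. -22.]
(0.47, 0.2635) 1 0.013 [ 17.  33. -63. 109.  35.  59. 112.]
(0.47, 0.2635) 1 0.15 [ 19.  20. -63. 102.  18.  69. 125.]
(0.47, 0.2635) -1 0.013 [ 10.  28. -53. 110.  27.  56. -62.]
(0.47, 0.2635) -1 0.15 [ 21.  21. -66. 102.  20.  70. -57.]
(0.47, 0.2635) 1 0.013 [ 17.  33. -63. 109.  35.  59.  67.]
(0.47, 0.2635) 1 0.15 [ 19.  20. -63. 102.  18.  69.  79.]
(0.47, 0.2635) -1 0.013 [   7.   27.  -49.  110.   25.   55. -106.]
(0.47, 0.2635) -1 0.15 [ 16.  18. -59. 103.  16.  69. -99.]
```

```bash
python3 - <<'E'
from h import *
from plant import ctrl
phi=1.4536;u=np.array([np.cos(phi),np.sin(phi)]);b=np.array([.574,-.0623])-.08*u
s=b-.05*u
ctrl.set_gripper(.5)
ctrl.reach([*s,.15],tool(phi,-1)); ctrl.movel([*s,.013],.12)
g=b+.008*u
print(ctrl.movel([*g,.013],.03,force_limit=1.5))
S=ctrl.state();p=np.array(S["position"]);print(p,(b-p[:2])@u,S["contact_force"],S["clock"])
d=ctrl.capture("top");cv2.imwrite("pics/c.png",cv2.resize(d["frame"][130:270,100:330,::-1],(800,487),interpolation=cv2.INTER_CUBIC))
E
```

```text
False
[ 0.56557864 -0.13386696  0.01300067] -0.00793926803401099 [ 0.21459788 -0.80344407 -0.05371815] 6.8417
```

View pics/c.png

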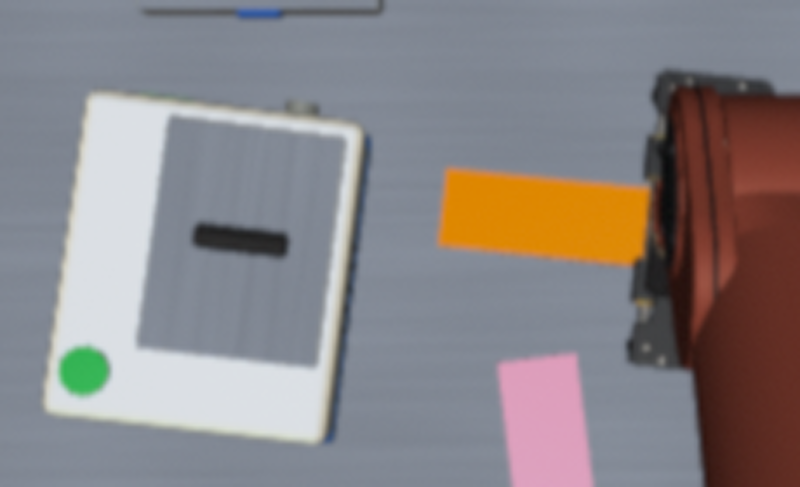

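The fingers are on the push plate and the wedge has moved about 18 mm. Its tip is now near top-image pixel (227,190), and the cleaner at (159,207) is unmoved. Next I turn it onto the line to the foot and push until about 15 mm short.

```bash
cat >> h.py <<'E'
def back(d,uv,z):
    R=np.array(d["R"]);C=-R.T@np.array(d["t"]);r=R.T@np.array([(uv[0]-d["cx"])/d["fx"],(uv[1]-d["cy"])/d["fy"],1]);return (C+r*(z-C[2])/r[2])[:2]
def topwedge(d,box=(150,140,300,250)):
    # visible ramp: heading from long edges, tip middle from the far end of the patch
    o=orange(d);m=np.zeros_like(o);x0,y0,x1,y1=box;m[y0:y1,x0:x1]=o[y0:y1,x0:x1]
    c=max(cv2.findContours(m,cv2.RETR_EXTERNAL,cv2.CHAIN_APPROX_NONE)[0],key=cv2.contourArea)
    q=cv2.boxPoints(cv2.minAreaRect(c));q=q[np.argsort(q[:,0])]
    tip=(q[0]+q[1])/2;end=(q[2]+q[3])/2
    a=back(d,tip,.0015);e=back(d,end,.0015+.1*.0024*np.linalg.norm(end-tip));v=a-e
    return a,np.arctan2(v[1],v[0]),tip
E
python3 - <<'E'
from h import *
from plant import ctrl
foot=np.array([.607,.110])
S=ctrl.state();p=np.array(S["position"])[:2]
d=ctrl.capture("top");t,ph,px=topwedge(d);print(t,ph,px,np.linalg.norm(t-p)-.16)
L=.16+.0095
bk=p; al=np.arctan2(*(foot-bk)[::-1]);print("aim",al)
# turn progressively onto the aim while advancing
ph0=1.4536
for k in range(1,5):
    f=ph0+(al-ph0)*k/4;v=np.array([np.cos(f),np.sin(f)]);p=p+.01*v
    ctrl.movel([*p,.013],.05,rotation=tool(f,-1))
al=np.arctan2(*(foot-p)[::-1]);v=np.array([np.cos(al),np.sin(al)])
q=foot-v*(L+.025)
print("aim2",al); ctrl.movel([*q,.013],.05,rotation=tool(al,-1))
S=ctrl.state();p=np.array(S["position"]);print(p,S["contact_force"],S["clock"])
d=ctrl.capture("top");t,ph,px=topwedge(d);print(t,ph,px,np.linalg.norm(t-p[:2])-.16)
cv2.imwrite("pics/d.png",cv2.resize(d["frame"][130:270,100:330,::-1],(800,487),interpolation=cv2.INTER_CUBIC))
E
```

```text
[0.58577123 0.03560405] 1.4495404827495895 [226.8548  188.87947] 0.010664260411314436
aim 1.402507681100515
aim2 1.3988124960066832
[ 0.57378767 -0.0810147   0.01298879] [-0.47186626 -0.10394662  0.10073282] 8.75
[ 0.54960397 -0.06375826] 1.5566124364781075 [267. 203.] -0.13029080746179603
```

View pics/d.png

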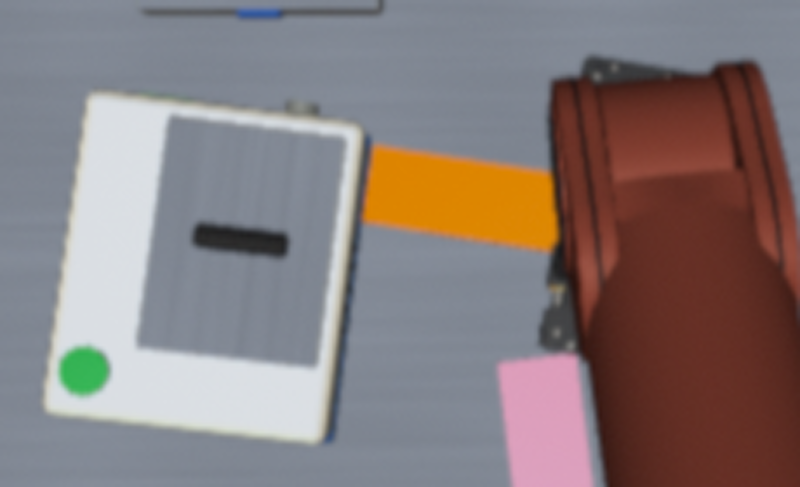

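The wedge follows squarely: its tip is just disappearing under the cleaner's lower-right edge at crop (365,185), and the cleaner is unmoved. I'll push in steps, watching force and the pad centroid.

```bash
cat > push.py <<'E'
from h import *
from plant import ctrl
import sys
foot=np.array([.607,.110]);L=.16+.0095
def pad():
    r=[]
    for c in("top","side"):
        d=ctrl.capture(c);h=cv2.cvtColor(d["frame"],cv2.COLOR_RGB2HSV);m=cv2.inRange(h,(45,120,40),(80,255,255))
        n,_,st,ce=cv2.connectedComponentsWithStats(m);r+=list(ce[1+np.argmax(st[1:,4])])
    return np.round(r,2)
if __name__=="__main__":
    x=np.array(ctrl.state()["tool_rot"])[:,1];v=np.array([-x[1],x[0]]);v*=np.sign(v[1])
    print(v,pad())
    for s in map(float,sys.argv[1:]):
        hit=ctrl.movel([*(foot-v*(L-s/1e3)),.013],.03,force_limit=30)
        S=ctrl.state();f=np.array(S["contact_force"]);print(s,hit,np.round(S["position"],4),np.round(f,1),pad(),round(S["clock"],2))
        if hit:break
E
python3 push.py -15 -5 0 5 10 15 20 25 30 35 40
```

```text
[0.17063198 0.98533483] [123.64 236.09 263.75 248.22]
-15.0 False [ 0.5756 -0.0714  0.013 ] [ 0.1  1.3 -0.2] [123.64 236.09 263.62 248.4 ] 9.38
-5.0 False [ 0.5772 -0.0622  0.013 ] [-0.  -3.5  0.3] [123.13 236.38 263.89 248.98] 9.97
0.0 False [ 0.5781 -0.0571  0.013 ] [-0.1 -2.5 -0.2] [123.   236.62 263.87 249.52] 10.38
5.0 False [ 0.579  -0.0518  0.013 ] [ 0.1 -3.1 -0.5] [122.88 236.78 264.05 249.83] 10.8
10.0 False [ 0.5798 -0.0469  0.013 ] [-0.1 -3.2 -1.1] [122.65 237.   264.09 250.09] 11.22
15.0 False [ 0.5807 -0.0421  0.013 ] [-0.1 -2.9 -0.3] [122.56 237.04 264.2  250.71] 11.63
20.0 False [ 0.5815 -0.0371  0.013 ] [-0.3 -1.8 -0.4] [122.26 237.2  264.44 251.02] 12.05
25.0 False [ 0.5824 -0.0322  0.013 ] [-0.2 -2.2 -1.2] [122.09 237.36 264.52 251.34] 12.47
30.0 False [ 0.5832 -0.0273  0.013 ] [ 0.  -1.8 -1.3] [122.02 237.44 264.71 251.74] 12.88
35.0 False [ 0.5841 -0.0223  0.013 ] [ 0.4 -1.5 -0.9] [121.86 237.5  264.89 252.15] 13.3
40.0 False [ 0.5849 -0.0173  0.013 ] [ 0.8 -2.2 -0.4] [121.73 237.77 264.9  252.54] 13.72
```

```bash
python3 - <<'E'
from h import *
import pickle
D=pickle.load(open("d0.pkl","rb"));c=[.5365,.1895,-.127]
P=np.array([[-.075,.065,.118]])
o=None
for a in(.065,.052,.039,.026,.014,0,-.014):
    q=np.r_[proj(D["top"],pose(c,P@tiltM(a).T))[0],proj(D["side"],pose(c,P@tiltM(a).T))[0]]
    o=q if o is None else o;print(a,np.round(q-o,2))
E
python3 push.py 45 50
```

```text
0.065 [0. 0. 0. 0.]
0.052 [-0.47  0.4   0.27  0.99]
0.039 [-0.93  0.79  0.54  1.98]
0.026 [-1.39  1.17  0.8   2.98]
0.014 [-1.79  1.53  1.04  3.91]
0 [-2.26  1.93  1.32  4.99]
-0.014 [-2.72  2.33  1.6   6.08]
[0.1709321  0.98528281] [121.78 237.75 264.97 252.49]
45.0 False [ 0.5857 -0.0125  0.013 ] [-0.2 -2.2 -0.8] [121.6  237.9  264.78 252.75] 14.23
50.0 False [ 0.5866 -0.0077  0.013 ] [-0.4 -2.5 -0.6] [121.4  237.98 264.92 253.03] 14.65
```

The tilt estimated from the pad is about 0–0.003 rad, which agrees with the tip position at about 50–52 mm. Now I retract, re-check and press.

```bash
python3 - <<'E'
from h import *
from plant import ctrl
from push import pad,foot
import numpy as np
S=ctrl.state();p=np.array(S["position"]);x=np.array(S["tool_rot"])[:,1];v=np.array([-x[1],x[0]]);v*=np.sign(v[1]);ph=np.arctan2(v[1],v[0])
ctrl.hold(.3)
ctrl.movel([*(p[:2]-.04*v),.013],.1);ctrl.movel([*(p[:2]-.04*v),.2],.2)
print(pad(),"after retreat")
d=ctrl.capture("side");cv2.imwrite("pics/e.png",cv2.resize(d["frame"][120:320,100:367,::-1],(800,600),interpolation=cv2.INTER_CUBIC))
ctrl.set_gripper(0.)
d=ctrl.capture("top");P=pad();g=back(d,P[:2],.118);print("pad",g)
ctrl.reach([*g,.2],tool(ph,-1));ctrl.movel([*g,.135],.1)
print(ctrl.state()["clock"],ctrl.state()["position"])
E
```

```text
[121.4  237.98 265.09 253.12] after retreat
pad [0.47223517 0.26374188]
20.0083 [0.47257007 0.2639497  0.13549238]
```

View pics/e.png

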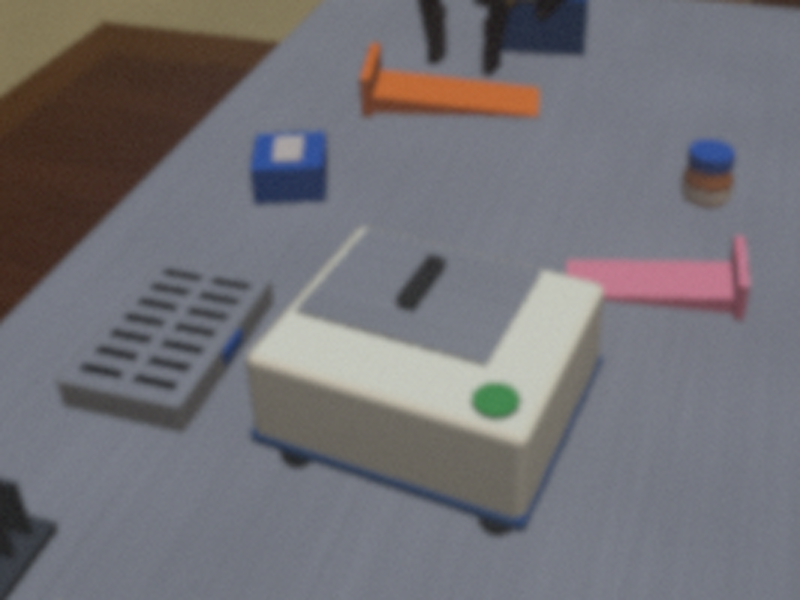

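The cleaner now stands level in the side crop, with the pad at (495,400) and its rear-corner foot at (495,522) on the counter. The other things are where they were, and the wedge is hidden behind the cleaner. Next: press the pad.

```bash
python3 - <<'E'
from plant import ctrl
import numpy as np
p=np.array(ctrl.state()["position"])
f0=np.array(ctrl.state()["contact_force"])
hit=ctrl.movel([p[0],p[1],.108],.02,force_limit=6)
S=ctrl.state();print(hit,S["position"],S["contact_force"]-f0)
for _ in range(3):
    ctrl.hold(.15);S=ctrl.state();print(np.round(S["position"],4),S["contact_force"]-f0,S["clock"])
E
```

```text
True [0.4723665  0.26393314 0.11821239] [ 0.21722147 -0.38021888  5.29323523]
[0.4724 0.2639 0.1182] [-0.55454713 -0.24762023  5.35480996] 21.0167
[0.4723 0.2639 0.1182] [-0.88375789  0.64286222  5.44210742] 21.1667
[0.4723 0.2639 0.1182] [-0.39609386 -0.35367169  4.91384659] 21.3167
```

```bash
python3 - <<'E'
from h import *
from plant import ctrl
from push import pad
p=np.array(ctrl.state()["position"])
ctrl.movel([p[0],p[1],.25],.12)
ctrl.reach([.45,-.3,.3],np.array(ctrl.state()["tool_rot"]));ctrl.hold(.3)
print(pad())
d=ctrl.capture("top");t,ph,px=topwedge(d);cv2.imwrite("pics/f.png",cv2.resize(d["frame"][70:320,90:420,::-1],(792,600),interpolation=cv2.INTER_CUBIC))
o=orange(d);m=np.zeros((384,512));m[130:250,150:280]=o[130:250,150:280]/255.
print(np.argwhere(m>0).min(0),np.argwhere(m>0).max(0),ctrl.state()["clock"])
E
```

```text
[121.4  237.98 264.91 253.09]
[172 203] [202 241] 25.0583
```

View pics/f.png

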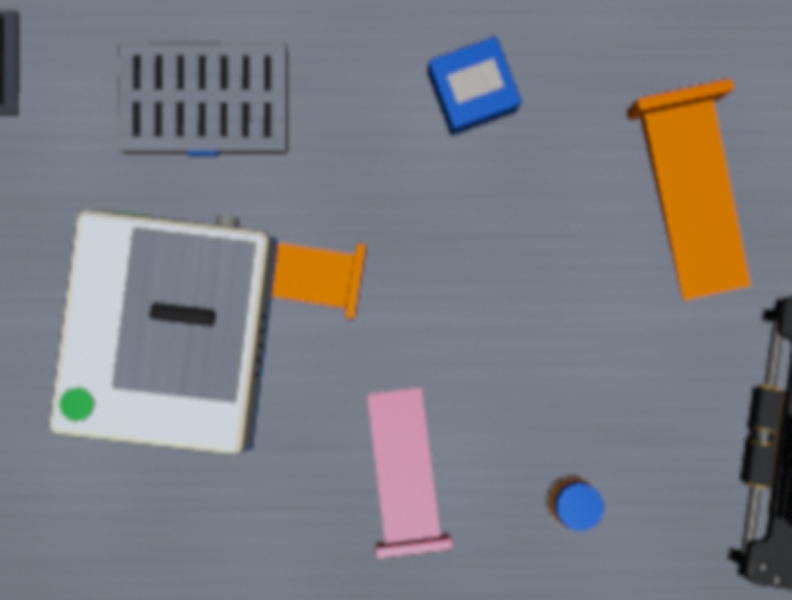

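The wedge sits under the short-foot corner, with its plate at crop (357,281). The pad at (77,403) did not move when pressed, nothing else has moved, and the arm is clear. Handing in.

```bash
python3 -c "
from plant import ctrl
print(ctrl.hand_in())"
```

```text
the job is handed in; nothing more can be done
None
```

I pushed the small orange wedge under the short foot until the cleaner stood level, pressed the green pad, moved the arm clear and handed the job in at about 25 s. No verdict was reported.

- **Level:** the pad's shift in both cameras put the lean at about 0–0.003 rad. The press met the pad at a height of 118 mm, which is the value for level. I estimate the wedge tip is 50–52 mm past the middle of the foot.
- **Press:** about 5 N for 0.45 s. The pad was in the same place before and after, to within 0.2 pixel.
- **Other things:** the cassette, jar, tip box, pink wedge and large orange wedge look unmoved in the last picture.
- **Weak or disagreeing checks:**
  - The first wedge fit from the side camera disagreed with the top one because the cleaner hid the tip, so I used the top camera.
  - The push took only about 2–3.5 N, less than the 5–15 N expected.
  - I did not measure directly the force between wedge and foot, or where the foot sits across the wedge.

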